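Eject a sample cassette and catch it

TASK

Eject the blue sample cassette from the white bench dock: press the orange eject button right down with one finger, let the cassette pop out by 20 mm or more, and stop it with the other finger before the spring pushes it off the front shelf. Finish while holding: one finger keeps the button down and the other keeps the cassette at rest, lying flat on the shelf. Do not lift the cassette, and leave the things round the dock where they are.

Things in the scene. Friction and masses are not known exactly. Their poses are not given: they have to be found in the camera images.
- dock: White cassette dock fixed to the worktop, 172 x 106 mm. Origin: on the worktop under the latch bar, on the slot's centre line. The cassette comes out along dock -x (towards the robot); +y is the button's side; z up. The steel latch bar at dock x = 0 stands 7 mm above the shelf before the cassette, one part with the button. Roof and walls, 55 mm high, cover dock x from 6 to 122 mm.
- shelf_end (a point): Middle of the front edge of the grey shelf that the cassette slides on, at its top: dock x = -48 mm, y = 0, 25 mm above the worktop. The shelf is 42 mm wide (dock y -21 to 21 mm) with guide lips 4 mm high along both sides, and open in front and above for dock x below 6 mm.
- eject_button (a joint): How far the orange button is pressed, m: 0 up, 0.012 fully down. Straight down on a spring of 5 to 8 N, plus about 3 N of latch friction; comes up when let go. The latch frees the cassette at about 0.007; a 3.5 N spring then pushes it out at about 70 mm/s and, unless stopped, off the shelf after about 80 mm. If the button comes up, the latch bar lifts the cassette from below.
- button_top (a point): Centre of the top of the orange button (34 mm along dock x, 32 along y), at dock x = -34, y = +52 mm; 40 mm above the worktop when up, 28 mm (3 mm above the shelf) fully down; moves with it. A second fingertip 52 mm from it towards dock -y, level with the one on the button, stands over the shelf's centre line in the cassette's way.
- cassette_center (a point): Centre (half-way up) of the blue cassette, a loose rigid block 60 mm along dock x, 40 wide, 20 high, about 40 to 85 g. Latched, it lies at dock x = 32 mm, 35 mm above the worktop, front face at dock x = 2 mm, axes as the dock's. Popped out by 20 mm it lies at dock x = 12 mm.
- spare_cassette: Bystander: a yellow cassette of the same size, loose on the worktop on the dock's -y side. Origin: centre of its underside.
- bottle_b: Bystander: small amber bottle with black cap, 45 mm across, 85 mm high, loose. Origin: centre of its underside.
- cold_block: Bystander: blue tube cooling block, 62 x 96 mm, 34 mm high, loose, on the dock's +y side. Origin: centre of its underside.
- pen_red: Bystander: red pen lying on the worktop, 142 mm long along its y, 11 mm high, loose, on the dock's -y side. Origin: centre of its underside.
- timer: Bystander: white timer, 68 x 68 x 20 mm, loose. Origin: centre of its underside.
- marker_blue: Bystander: marker with blue cap lying on the worktop, 137 mm long along its y, 13 mm high, loose. Origin: centre of its underside.

How it is judged:
By the outcome, as a careful person would: the job done as asked, in the order asked, and still so for the second after the job is handed in, while the arm keeps its last pose, push and grip.
It also fails if it takes over 26 s, if anything falls off the work surface, if the arm or the gripper's body presses on something with over 40 N, if the wrist force passes 120 N, or if a joint passes its speed limit or range.

ROBOT

A 6-joint arm with a two-finger parallel gripper is mounted at the origin on a cart in front of the work surface, level with it; the furniture and walls round the work are solid. World frame = base frame: x ahead of the robot, y to its left, z up, the work surface at z = 0. Lengths are in mm, angles in rad, forces in N, time in s.
With the tool pointing down it reaches from about 375 to 900 mm from the base axis. Payload 3.1 kg.
Tool frame: the origin (TCP) lies at the very end of the fingers, on their centre line; the grasp point (between the pads) lies 19 mm behind it; z points along the fingers, y is the direction in which the jaws open and shut (so a half turn about z gives the same grasp; the last joint's range is limited). The gripper opens to 85 mm and grips with 20 to 120 N. Pads are 22 mm wide; open, the fingers measure 114 mm over their backs; the gripper's body (76 mm by 85 mm) begins 54 mm behind the grasp point. The pads swing forward as they close: fully open they stand 13 mm farther back than shut.
Start: joints at [1.071, 0.527, 1.433, -0, 1.181, -0.178], TCP at [197.037, 593.104, 202.41] pointing down, gripper open.
Joint ranges: [-3.08, 3.08], [-0.75, 2.2], [0.22, 2.44], [-1.43, 4.57], [0, 2.65], [-2.85, 2.85]. Speed limits (rad/s): [2.79, 2.79, 3.14, 3.14, 3.14, 3.14].

INTERFACE

Orientations are given as a unit quaternion [w, x, y, z].
In Python, from rig import readout, optics, r gives the robot as it stands.
- The arm moves only by the tool carry_out, never from a script. Its argument "plan" is a list that holds one entry, the list of rows, each a list of 5 numbers: the opening, from -1 (shut) to 1 (fully open), then the shift along the tool's x, y, z in units of 25 mm (1.0 is 25 mm), then the turn about the tool's z in units of 8 degrees (1.0 is 8 degrees). A call has 1 to 10 rows; each row is the pose to reach, as a shift and turn from the pose commanded when the call began, along the tool's axes at that moment; what a row does not reach only later rows make up. A row lasts 1/8 s, in which the tool goes at most 62.5 mm and 10.7 degrees, less where a joint would pass 70% of its speed; a pose out of reach is approached as far as the arm can. A call with a gripper value outside its range is refused whole. The fingers move at their own pace and stop on an object; "grip_force" is the grip in N (left out, the last holds). Time passes only in rows, so rows that repeat a pose let the fingers close. It gives the time, the measured TCP pose, the force and the opening at its end, in the units of the state.
- readout.observe(): the state, without advancing time (a new reading comes with each control period).
- optics.read_camera(name): name is "scene" or "side" or "wrist"; returns a dict with "image" (420x560x3 uint8, red, green, blue), "camera_matrix" (3x3 intrinsics, pixels), "rvec" (rotation vector, rad) and "tvec" (3), from world to camera coordinates, as OpenCV has them. Camera axes: x right, y down, z forward; pixel columns grow to the right and rows downward; lengths in mm; the calibration is good to about 2 mm. The wrist camera is an equidistant fisheye: a pixel r from the principal point sees the ray r / f radians off the axis. A picture is of the moment at which its call begins. There is no depth.
- r.hand_in(): hands the job in, once; it reports no verdict.
The state is a dict: "time": time; "joints": joint angles; "qvel": joint speeds; "effort": joint torques, N m; "eef_pos": TCP position; "eef_rot": TCP orientation; "force": force on the tool from outside, world axes, zero at the start; "wrist_torque": the same for the moment, N m; "gripper_width": finger opening in mm.
Only numpy, scipy, OpenCV 4.12 (cv2) and the standard library are available. Lean on these libraries where they do the work, as an engineer would, in place of code of your own. Each camera call takes 0.05 s, during which the arm holds its last target.

## Working session

There is one attempt and no reset: what is moved stays moved. The work goes in short steps, Python scripts to look and compute and a tool call to move; the robot and the scene stay as the last step left them, time stands still between calls to the robot, and variables do not carry over. Pictures are saved under pics/ and viewed, and the job is handed in when it is done.

Besides the shell and the picture viewer there is one more tool, called after "Request:" as name(argument=value, ...) on one line, values as JSON. carry_out: Moves the arm, as the interface text tells. Its arguments: {"type":"object","properties":{"plan":{"type":"array"},"grip_force":{"type":"number"}},"required":["plan"]}

```bash
ls; mkdir -p pics; python3 - <<'E'
from rig import readout, optics, r
import cv2,json
s=readout.observe(); print(s)
for n in ["scene","side","wrist"]:
    c=optics.read_camera(n); cv2.imwrite(f"pics/{n}0.png",c["image"][:,:,::-1]); print(n,c["camera_matrix"],c["rvec"],c["tvec"])
E
```

```text
pics
{'time': 0.0, 'joints': array([ 1.07152752e+00,  5.28451268e-01,  1.43390768e+00,  1.25526823e-05,
        1.18139416e+00, -1.78502904e-01]), 'qvel': array([ 7.19383501e-04, -7.32706757e-04, -2.03842578e-03, -9.27817137e-05,
       -1.01665984e-03,  1.30335504e-03]), 'effort': array([ 5.49498855e-04, -4.42349625e+01, -1.78024113e+01, -3.39094941e-04,
        8.56089173e-03,  1.77752948e-06]), 'eef_pos': array([196.65027161, 592.4376767 , 201.44112763]), 'eef_rot': array([-3.64580278e-04,  1.59698521e-01,  9.87165242e-01, -1.01685913e-03]), 'force': array([-0.06900268, -0.46346129,  0.67538217]), 'wrist_torque': array([0.02680286, 0.00628078, 0.01055752]), 'gripper_width': 85.57427429281883}
scene [[544.2540669    0.         287.0396667 ]
 [  0.         544.2540669  215.89901905]
 [  0.           0.           1.        ]] [ 2.2269095  -0.91089644  0.38608929] [-383.5501431   390.37877356  945.23657479]
side [[403.85625437   0.         278.89583808]
 [  0.         403.85625437 207.46568068]
 [  0.           0.           1.        ]] [ 1.91919762 -0.42884064  0.31167256] [-523.58217792  199.41941803  678.90758394]
wrist [[325.1922621    0.         281.10654244]
 [  0.         325.1922621  213.82685945]
 [  0.           0.           1.        ]] [-2.34206214 -1.69065001 -0.25165192] [-624.363303    -39.57639673  379.40792823]
```

View pics/scene0.png

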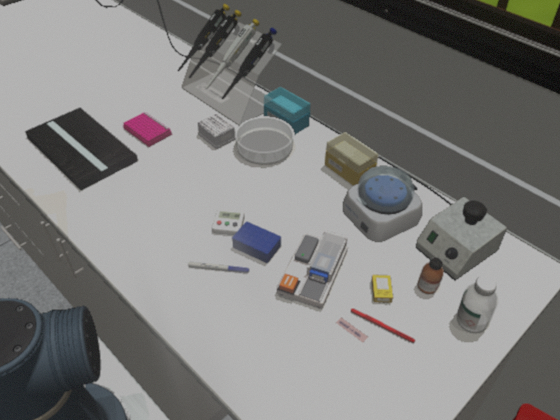

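View pics/side0.png

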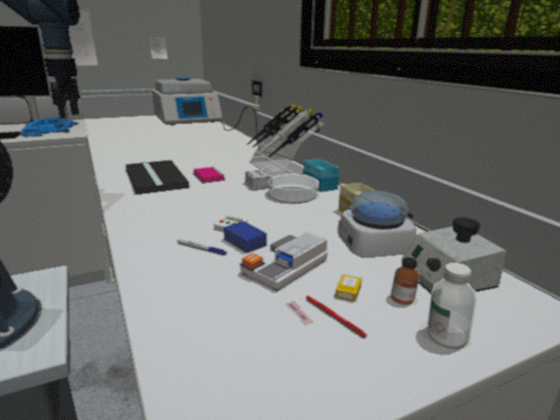

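View pics/wrist0.png

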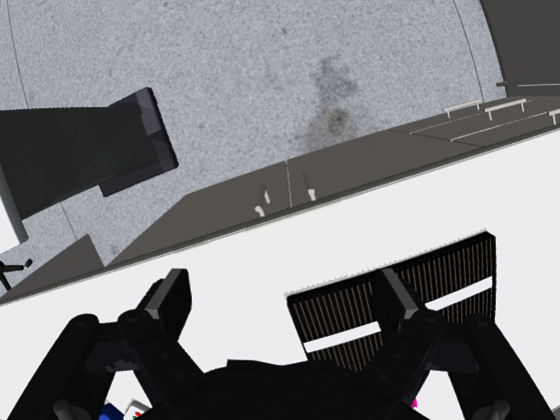

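The dock is at about (313,268) in the scene view and (285,258) in the side view. The orange button is at (289,284) and (252,261) respectively. I'll enlarge both.

```bash
python3 - <<'E'
import cv2
a=cv2.imread("pics/scene0.png")[225:315,260:360]; cv2.imwrite("pics/sc_crop.png",cv2.resize(a,None,fx=6.6,fy=6.6,interpolation=cv2.INTER_CUBIC))
a=cv2.imread("pics/side0.png")[220:295,230:340]; cv2.imwrite("pics/si_crop.png",cv2.resize(a,None,fx=7,fy=7,interpolation=cv2.INTER_CUBIC))
E
```

```text
(no output)
```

View pics/sc_crop.png

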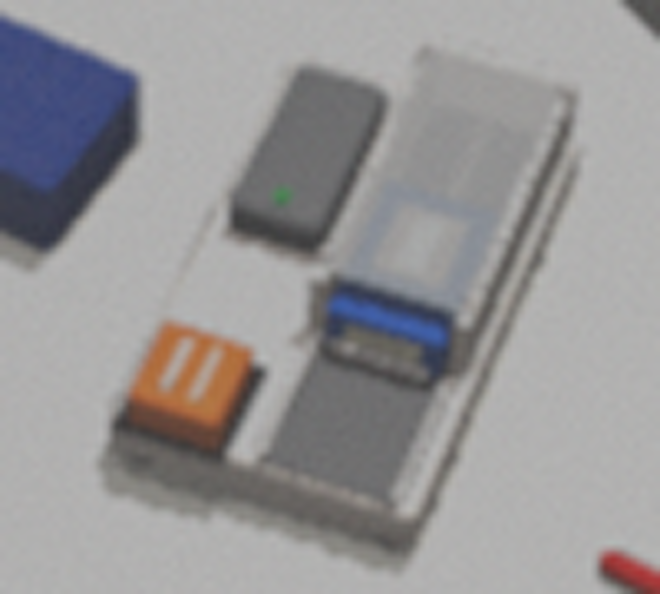

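View pics/si_crop.png

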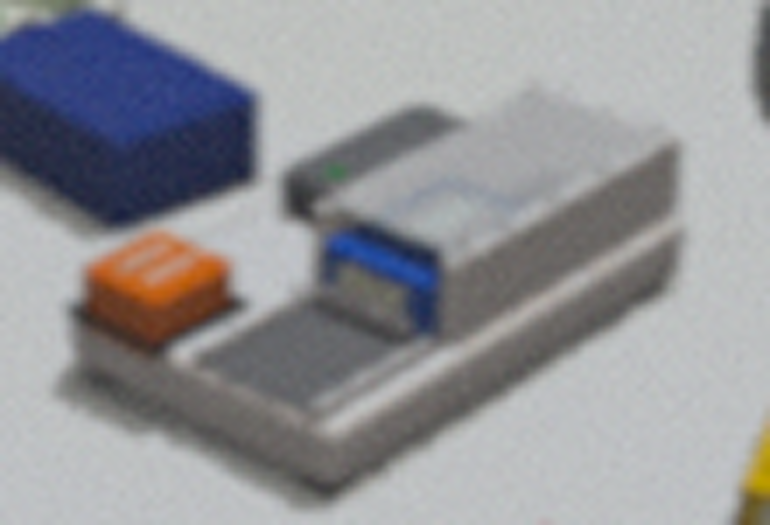

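```bash
cat > fit.py <<'E'
import numpy as np,cv2
from scipy.optimize import least_squares
from rig import optics
C={n:optics.read_camera(n) for n in("scene","side")}
def proj(n,P):
    c=C[n]; return cv2.projectPoints(np.asarray(P,float).reshape(-1,1,3),c["rvec"],c["tvec"],c["camera_matrix"],None)[0].reshape(-1,2)
off={"scene":(260,225,6.6),"side":(230,220,7.0)}
pts={"scene":[((-17,68,40),(168,322)),((-17,36,40),(255,350)),((-51,68,40),(132,395)),((-51,36,40),(215,428)),((2,20,45),(328,292)),((2,-20,45),(450,330))],
"side":[((-51,68,40),(88,275)),((-17,68,40),(160,230)),((-17,36,40),(230,265)),((-51,36,40),(150,312)),((2,20,45),(328,232)),((2,-20,45),(440,268)),((2,-20,25),(435,335))]}
def w(p,P):
    c,s=np.cos(p[2]),np.sin(p[2]); P=np.asarray(P,float); return np.c_[p[0]+c*P[:,0]-s*P[:,1],p[1]+s*P[:,0]+c*P[:,1],P[:,2]]
def res(p,names=("scene","side"),full=False):
    o=[]
    for n in names:
        ox,oy,k=off[n]
        uv=np.array([q for _,q in pts[n]],float); uv=(uv+.5)/k-.5+[ox,oy]
        o.append(proj(n,w(p,[a for a,_ in pts[n]]))-uv)
    return np.concatenate(o).ravel()
if __name__=="__main__":
    for nm in (("scene","side"),("scene",),("side",)):
        f=min((least_squares(res,[500,0,y],args=(nm,),x_scale=[100,100,1]) for y in(-1,-.5,0,.5,1)),key=lambda f:f.cost)
        print(nm,f.x,np.degrees(f.x[2])); print(f.fun.reshape(-1,2).round(1).tolist())
E
python3 fit.py
```

```text
('scene', 'side') [ 5.53972781e+02 -7.56786563e+01  4.81704911e-01] 27.599658384208663
[[-1.1, -0.5], [0.1, -1.0], [-0.6, 0.7], [1.5, -0.4], [-1.1, 1.5], [-1.3, 0.4], [-0.5, -0.4], [-0.1, -0.2], [1.8, -0.6], [2.6, -0.8], [-0.5, 0.8], [-0.7, 1.5], [-0.2, 0.6]]
('scene',) [ 5.54498420e+02 -7.65965087e+01  4.66463312e-01] 26.72637907865762
[[-0.6, -0.7], [0.6, -1.1], [-0.3, 0.4], [1.7, -0.6], [-0.5, 1.5], [-0.9, 0.6]]
('side',) [ 5.53834100e+02 -7.43996233e+01  5.03385682e-01] 28.841875019950027
[[-0.9, -0.2], [-0.7, -0.1], [1.4, -0.7], [2.5, -0.8], [-0.9, 0.6], [-0.9, 1.2], [-0.5, 0.2]]
```

Request:
carry_out(plan=[[[0.0, -0.5, -0.5, 0, -0.3], [0.0, -1.5, -1.6, 0, -1], [0.0, -3, -3.2, 0, -2], [0.0, -4.6, -4.9, 0, -3], [0.0, -6.2, -6.6, 0, -4], [0.0, -7.8, -8.3, 0, -5], [0.0, -9.4, -10, 0, -5.75], [0.0, -11, -11.7, 0, -5.75], [0.0, -12.6, -13.3, 0, -5.75], [0.0, -13.8, -14.6, 0, -5.75]]])

```text
time: 1.5
eef_pos: [410.5, 135.9, 202.7]
eef_rot: [0.001, -0.238, 0.971, -0.0]
force: [0.3, 0.2, 0.1]
gripper_width: 42.8
```

```bash
cat > st.py <<'E'
from rig import readout
import numpy as np,cv2
from scipy.spatial.transform import Rotation as R
s=readout.observe(); q=s["eef_rot"]; M=R.from_quat([q[1],q[2],q[3],q[0]]).as_matrix()
if __name__=="__main__":
    print("t",s["time"],"pos",s["eef_pos"],"F",s["force"],"T",s["wrist_torque"],"w",s["gripper_width"]); print(M.round(4))
E
cat > pic.py <<'E'
import sys,cv2
from rig import optics
n,o=sys.argv[1:3]; c=optics.read_camera(n); cv2.imwrite("pics/"+o,c["image"][:,:,::-1])
E
python3 st.py
```

```text
t 1.5 pos [410.49437091 135.93098637 202.6700888 ] F [0.26633232 0.19635686 0.09546093] T [ 0.02579425 -0.0062795   0.04224704] w 42.7567894312239
[[-8.867e-01 -4.624e-01  1.200e-03]
 [-4.624e-01  8.867e-01  0.000e+00]
 [-1.100e-03 -5.000e-04 -1.000e+00]]
```

Request:
carry_out(plan=[[[-0.1, 0.05, -0.8, 0, 0], [-0.1, 0.1, -2.2, 0, 0], [-0.1, 0.15, -4.2, 0, 0], [-0.1, 0.2, -6.2, 0, 0], [-0.1, 0.28, -7.8, 0, 0], [-0.1, 0.28, -8.8, 0, 0], [-0.1, 0.28, -9.15, 0, 0], [-0.1, 0.28, -9.15, 0, 0]]])

```text
time: 2.5
eef_pos: [508.7, -67.4, 202.2]
eef_rot: [-0.0, -0.239, 0.971, 0.001]
force: [0.1, 0.5, 0.3]
gripper_width: 38.6
```

```bash
python3 st.py; python3 pic.py wrist w1.png;python3 pic.py scene s1.png;python3 pic.py side d1.png
```

```text
t 2.5 pos [508.73494611 -67.39773946 202.20121907] F [0.116411   0.54208757 0.32190355] T [-0.00848455  0.01358321  0.01259962] w 38.57408689657168
[[-8.861e-01 -4.636e-01 -1.000e-03]
 [-4.636e-01  8.861e-01  8.000e-04]
 [ 5.000e-04  1.200e-03 -1.000e+00]]
```

View pics/w1.png

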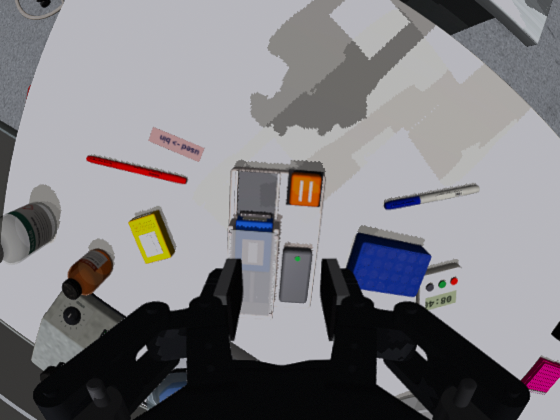

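View pics/d1.png

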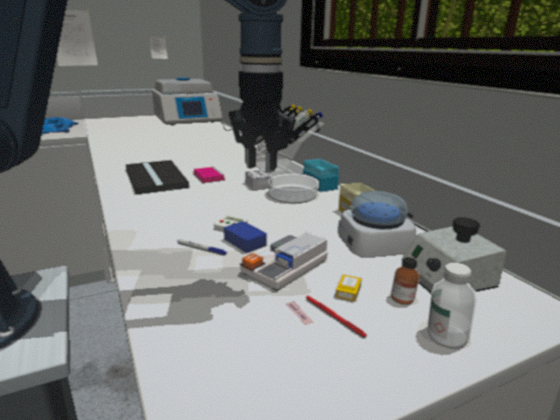

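```bash
python3 - <<'E'
import cv2
a=cv2.imread("pics/w1.png")[155:245,220:335]; cv2.imwrite("pics/w1c.png",cv2.resize(a,None,fx=6.5,fy=6.5,interpolation=cv2.INTER_CUBIC))
E
```

```text
(no output)
```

View pics/w1c.png

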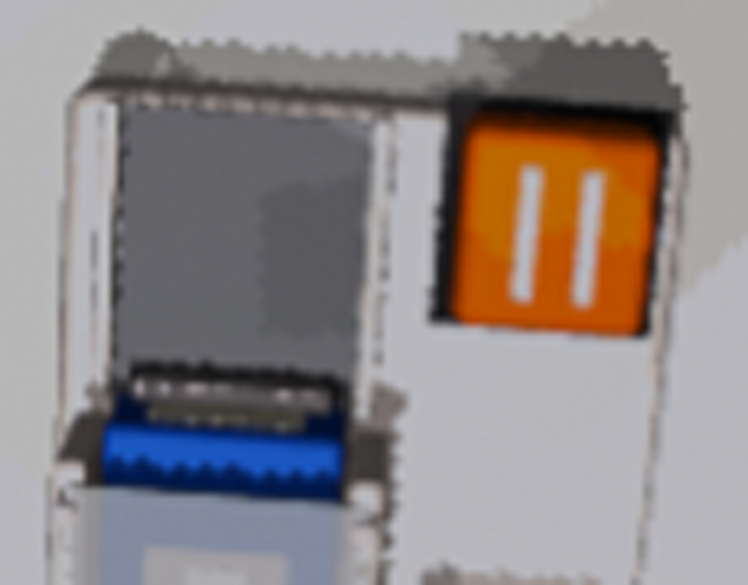

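```bash
cat > fitw.py <<'E'
import numpy as np,cv2
from scipy.optimize import least_squares
import fit
from rig import optics
c=optics.read_camera("wrist")
def pw(P):
    return cv2.fisheye.projectPoints(np.asarray(P,float).reshape(-1,1,3),c["rvec"],c["tvec"],c["camera_matrix"],np.zeros(4))[0].reshape(-1,2)
W=[((-51,36,40),(468,123)),((-51,68,40),(658,130)),((-17,68,40),(643,332)),((-17,36,40),(455,318)),((-48,-21,25),(118,105)),((-48,21,25),(372,112)),((2,-20,45),(105,430)),((2,20,45),(343,440))]
uv=(np.array([q for _,q in W],float)+.5)/6.5-.5+[220,155]
rw=lambda p:(pw(fit.w(p,[a for a,_ in W]))-uv).ravel()
for nm,f in (("w",rw),("all",lambda p:np.r_[rw(p),fit.res(p)])):
    s=least_squares(f,[554,-76,.48],x_scale=[100,100,1]); print(nm,s.x,np.degrees(s.x[2])); print(s.fun.reshape(-1,2).round(1).tolist())
R=cv2.Rodrigues(c["rvec"])[0]; print("cam",(-R.T@c["tvec"]).round(1),R[2].round(3))
E
python3 fitw.py
```

```text
w [ 5.51800638e+02 -7.70372063e+01  4.32865618e-01] 24.80137302294945
[[-0.8, -0.7], [0.5, -0.0], [0.2, 0.1], [-0.6, 0.8], [0.3, 0.1], [-0.4, 0.7], [0.1, -0.7], [0.7, -0.3]]
all [ 5.52253425e+02 -7.68901962e+01  4.40340066e-01] 25.229627337112078
[[-1.2, -0.5], [0.0, -0.1], [0.0, 0.1], [-0.8, 0.9], [-0.1, 0.6], [-0.8, 1.0], [0.1, -0.1], [0.7, -0.1], [-1.1, -0.8], [-0.1, -0.8], [-1.3, 0.2], [0.6, -0.4], [-1.1, 2.0], [-1.5, 1.5], [-0.9, -0.8], [-0.0, -0.4], [1.4, -0.6], [1.8, -1.0], [-0.7, 1.1], [-1.4, 2.2], [-0.9, 1.2]]
cam [ 443.8 -101.7  374.2] [ 0.26   0.137 -0.956]
```

Request:
carry_out(plan=[[[-0.1, 0.04, -0.02, 0.6, 0.2], [-0.1, 0.08, -0.04, 1.8, 0.33], [-0.1, 0.08, -0.04, 3.2, 0.33], [-0.1, 0.08, -0.04, 4.4, 0.33], [-0.1, 0.08, -0.04, 5.1, 0.33], [-0.1, 0.08, -0.04, 5.3, 0.33], [-0.1, 0.08, -0.04, 5.3, 0.33]]])

```text
time: 3.68
eef_pos: [508.1, -69.6, 70.1]
eef_rot: [0.0, -0.216, 0.976, -0.0]
force: [-0.1, 0.2, 0.4]
gripper_width: 38.7
```

```bash
python3 st.py; python3 - <<'E'
from rig import optics
import cv2
for n,x,y,w,h,k in (("wrist",160,130,240,180,3.3),("scene",240,210,140,105,5.5),("side",220,200,140,105,5.5)):
    a=optics.read_camera(n)["image"][:,:,::-1]; cv2.imwrite(f"pics/{n}2.png",a); cv2.imwrite(f"pics/{n}2c.png",cv2.resize(a[y:y+h,x:x+w],None,fx=k,fy=k,interpolation=cv2.INTER_CUBIC))
E
```

```text
t 3.675 pos [508.06972601 -69.64224222  70.07495315] F [-0.12963507  0.24665927  0.40518181] T [-0.02288222 -0.00837701 -0.05859273] w 38.6624225353996
[[-9.063e-01 -4.227e-01  1.000e-04]
 [-4.227e-01  9.063e-01 -1.000e-04]
 [-1.000e-04 -1.000e-04 -1.000e+00]]
```

View pics/wrist2.png

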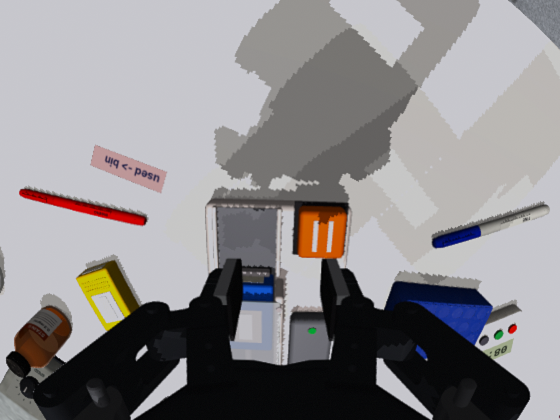

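View pics/scene2c.png

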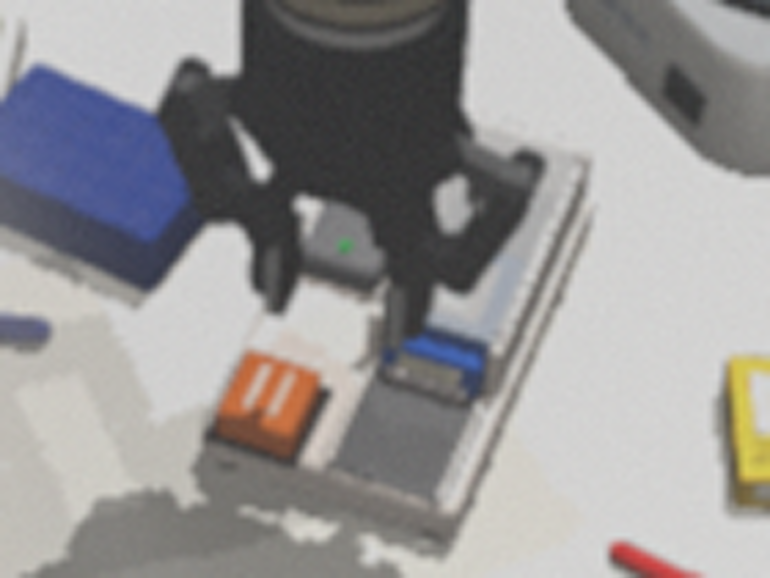

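View pics/side2c.png

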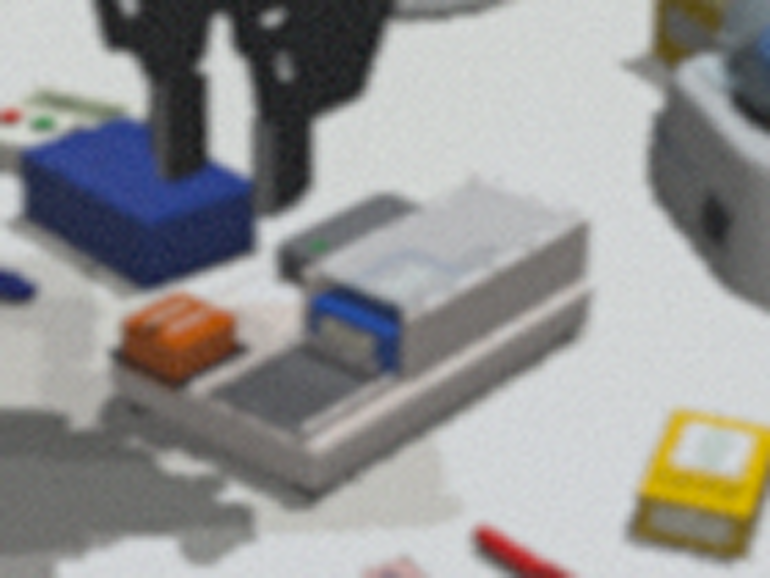

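```bash
cat > chk.py <<'E'
import numpy as np,fit
from st import s,M
t=s["eef_pos"]
for z in (0,6,12):
  for n,(x,y,k) in (("scene",(240,210,5.5)),("side",(220,200,5.5))):
    P=[t+M@np.array([a,b,-z]) for b in(26.5,-26.5) for a in (11,0,-11)]
    print(z,n,((fit.proj(n,P)-[x,y]+.5)*k-.5).round().tolist())
d=np.radians(25);p=(552,-77,d)
for n,(x,y,k) in (("scene",(240,210,5.5)),("side",(220,200,5.5))):
    print(n,"btn,shelfend",((fit.proj(n,fit.w(p,[(-34,52,40),(-48,0,25),(-48,-21,25),(2,-20,45)]))-[x,y]+.5)*k).round().tolist())
E
python3 chk.py
```

```text
0 scene [[258.0, 368.0], [268.0, 347.0], [278.0, 325.0], [393.0, 409.0], [402.0, 387.0], [412.0, 365.0]]
0 side [[157.0, 258.0], [177.0, 248.0], [197.0, 238.0], [267.0, 304.0], [287.0, 293.0], [307.0, 282.0]]
6 scene [[258.0, 358.0], [268.0, 337.0], [278.0, 315.0], [394.0, 399.0], [403.0, 377.0], [412.0, 355.0]]
6 side [[156.0, 244.0], [177.0, 233.0], [197.0, 223.0], [267.0, 289.0], [287.0, 278.0], [307.0, 267.0]]
12 scene [[258.0, 348.0], [268.0, 327.0], [278.0, 305.0], [394.0, 389.0], [404.0, 367.0], [413.0, 345.0]]
12 side [[156.0, 229.0], [177.0, 219.0], [197.0, 209.0], [267.0, 274.0], [287.0, 263.0], [307.0, 252.0]]
scene btn,shelfend [[268.0, 392.0], [383.0, 483.0], [436.0, 499.0], [477.0, 367.0]]
side btn,shelfend [[182.0, 319.0], [262.0, 416.0], [307.0, 437.0], [393.0, 333.0]]
```

```bash
python3 - <<'E'
from rig import optics
import cv2
o=[]
for n,x,y in (("scene",270,235),("side",230,200)):
    a=optics.read_camera(n)["image"][:,:,::-1]; o.append(cv2.resize(a[y:y+55,x:x+60],None,fx=6.6,fy=6.6,interpolation=cv2.INTER_CUBIC))
cv2.imwrite("pics/cmp3.png",cv2.convertScaleAbs(cv2.hconcat(o),alpha=1.3,beta=20))
E
python3 st.py
```

```text
t 4.025 pos [508.24870098 -69.9358077   70.49752191] F [-0.10298828  0.15787467 -0.03797134] T [-0.0534164   0.02214962 -0.00378629] w 38.612100246223044
[[-9.064e-01 -4.223e-01  1.200e-03]
 [-4.223e-01  9.064e-01 -5.000e-04]
 [-9.000e-04 -9.000e-04 -1.000e+00]]
```

View pics/cmp3.png

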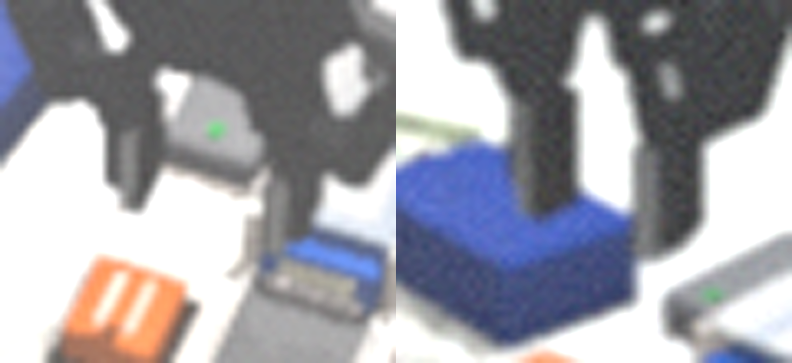

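```bash
cat > tri.py <<'E'
import numpy as np,cv2,fit
from st import s,M
def Pm(n):
    c=fit.C[n]; return c["camera_matrix"]@np.c_[cv2.Rodrigues(c["rvec"])[0],c["tvec"]]
def tri(a,b):
    X=cv2.triangulatePoints(Pm("scene"),Pm("side"),np.array(a,float),np.array(b,float)).ravel(); X=X[:3]/X[3]
    e=np.r_[fit.proj("scene",X)[0]-a,fit.proj("side",X)[0]-b]
    print(X.round(1),"tool",(M.T@(X-s["eef_pos"])).round(1),"err",e.round(1))
if __name__=="__main__":
    tri((289.7,266.4),(251.8,233)); tri((313.2,272.6),(270.8,239))
E
python3 tri.py
```

```text
[494.2 -52.8 100.1] tool [  5.3  21.3 -29.8] err [ 0.1 -0.1 -0.3  0.2]
[514.6 -98.2 103.3] tool [  6.  -28.5 -33.1] err [ 0.1 -0.1 -0.3  0.2]
```

Both views put the fingertips about 30 mm above the reported TCP, so I'll go down in steps and check each one.

Request:
carry_out(plan=[[[-0.1, 0, 0, 0.4, 0], [-0.1, 0, 0, 0.9, 0], [-0.1, 0, 0, 0.9, 0]]])

```text
time: 4.5
eef_pos: [506.7, -69.4, 45.9]
eef_rot: [-0.001, -0.216, 0.976, 0.001]
force: [-1.4, 0.9, -0.7]
gripper_width: 38.5
```

```bash
cat > look.py <<'E'
import sys,cv2
from rig import optics
o=[]
for n,x,y in (("scene",270,245),("side",225,215)):
    a=optics.read_camera(n)["image"][:,:,::-1]; o.append(cv2.resize(a[y:y+60,x:x+60],None,fx=6.6,fy=6.6,interpolation=cv2.INTER_CUBIC))
cv2.imwrite("pics/"+sys.argv[1],cv2.convertScaleAbs(cv2.hconcat(o),alpha=1.3,beta=20))
E
python3 st.py; python3 look.py l4.png; python3 pic.py wrist w4.png
```

```text
t 4.5 pos [506.66382648 -69.39651776  45.91103382] F [-1.43800523  0.89947297 -0.74293123] T [-0.02719258  0.00335991 -0.0433918 ] w 38.47740980934782
[[-0.9065 -0.4222 -0.0032]
 [-0.4222  0.9065  0.0012]
 [ 0.0024  0.0025 -1.    ]]
```

View pics/l4.png

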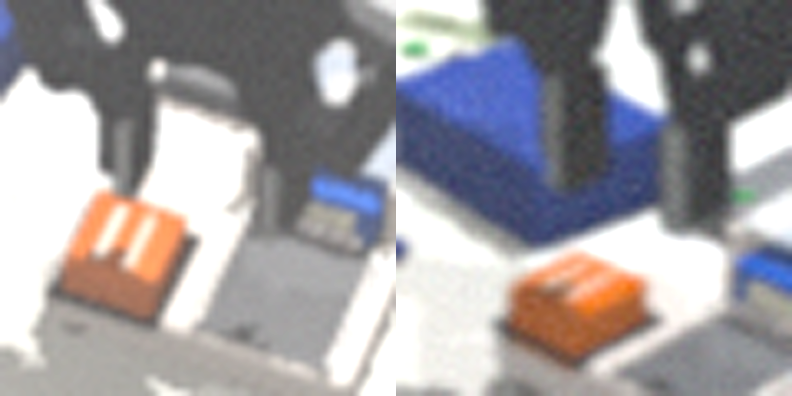

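View pics/w4.png

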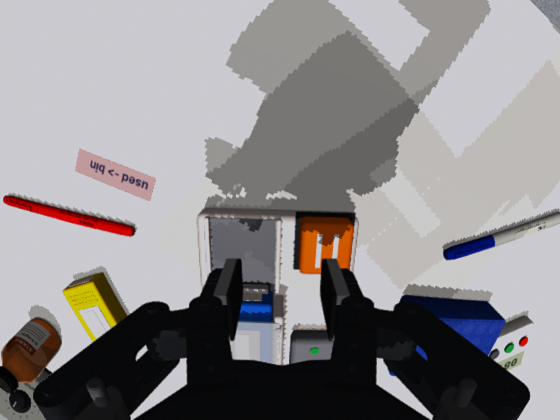

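```bash
python3 - <<'E'
from tri import tri
tri((288.5,273.8),(251.7,243.8)); tri((310.9,280.2),(268.8,250.2))
E
python3 st.py
```

```text
[493.9 -50.6  74.7] tool [  4.7  23.4 -27.2] err [ 0.3 -0.3 -0.6  0.3]
[511.8 -95.9  78.9] tool [  7.6 -25.2 -31.4] err [ 0.1 -0.1 -0.2  0.1]
t 4.75 pos [508.04870607 -69.84699785  47.5118997 ] F [ 0.38835929 -0.81368753  0.61371093] T [-0.03474428 -0.00675613  0.09150912] w 38.44256223969172
[[-9.065e-01 -4.223e-01  3.000e-04]
 [-4.223e-01  9.065e-01 -1.000e-04]
 [-2.000e-04 -2.000e-04 -1.000e+00]]
```

Request:
carry_out(plan=[[[-0.1, 0, 0, 0.3, 0], [-0.1, 0, 0, 0.6, 0], [-0.1, 0, 0, 0.9, 0], [-0.1, 0, 0, 0.9, 0]]])

```text
time: 5.25
eef_pos: [507.2, -69.6, 24.1]
eef_rot: [-0.001, -0.216, 0.976, 0.001]
force: [0.2, -0.4, 0.2]
gripper_width: 38.2
```

```bash
python3 st.py; python3 look.py l5.png; python3 pic.py wrist w5.png; python3 st.py
```

```text
t 5.25 pos [507.2482156  -69.56701574  24.06248707] F [ 0.20636965 -0.4111494   0.18255055] T [ 0.08296826 -0.0391926  -0.03515659] w 38.24891205085798
[[-9.065e-01 -4.223e-01 -1.700e-03]
 [-4.223e-01  9.065e-01  7.000e-04]
 [ 1.300e-03  1.300e-03 -1.000e+00]]
t 5.4 pos [507.94029393 -69.81436969  24.8860089 ] F [-0.35856583 -0.31265845 -0.71047669] T [-0.02485852 -0.02930305  0.0535415 ] w 38.68769258140806
[[-0.9065 -0.4223  0.    ]
 [-0.4223  0.9065 -0.    ]
 [-0.     -0.     -1.    ]]
```

View pics/l5.png

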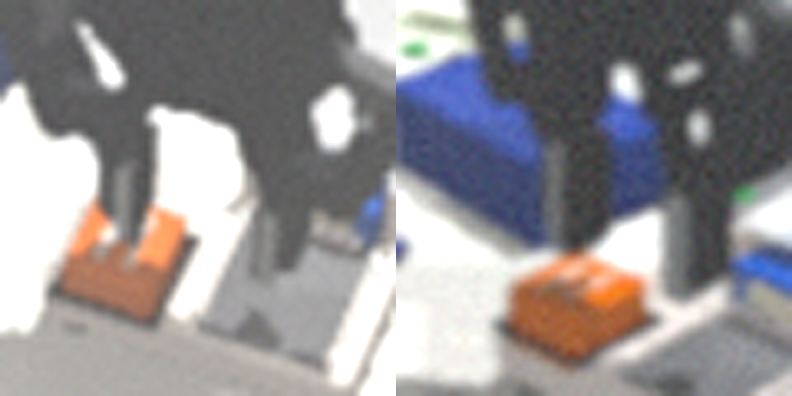

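View pics/w5.png

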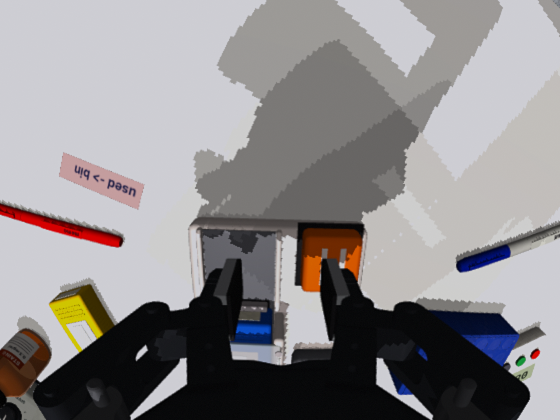

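```bash
python3 - <<'E'
from tri import tri
import fit,numpy as np
tri((288.9,284.1),(252.9,252.9)); tri((310.6,287.1),(268.8,260.2))
from st import s,M
d=np.radians(25);R=np.array([[np.cos(d),-np.sin(d)],[np.sin(d),np.cos(d)]])
f=lambda p:R.T@(np.array(p[:2])-[552,-77])
print(f(s["eef_pos"]))
E
```

```text
[488.1 -60.5  57.8] tool [ 14.2  16.9 -32.7] err [ 1.2 -1.1 -2.5  1.5]
[511.3 -97.   57.5] tool [  8.5 -26.  -32.4] err [ 0.1 -0.1 -0.3  0.2]
[-36.78864254  25.02723778]
```

Request:
carry_out(plan=[[[-0.1, 0, 0, 0.2, 0], [-0.1, 0, 0, 0.4, 0], [-0.1, 0, 0, 0.4, 0]]])

```text
time: 5.88
eef_pos: [507.5, -69.7, 14.4]
eef_rot: [-0.001, -0.216, 0.976, 0.0]
force: [0.3, 0.9, -0.5]
gripper_width: 38.2
```

```bash
python3 look.py l6.png; python3 pic.py wrist w6.png; python3 st.py
```

```text
t 6.025 pos [507.85908384 -69.7989312   14.83183957] F [-0.60786853  0.16500224 -0.43058392] T [-0.04303757 -0.0187163  -0.02090564] w 38.18868931363663
[[-9.065e-01 -4.223e-01 -1.000e-04]
 [-4.223e-01  9.065e-01  0.000e+00]
 [ 1.000e-04  1.000e-04 -1.000e+00]]
```

View pics/l6.png

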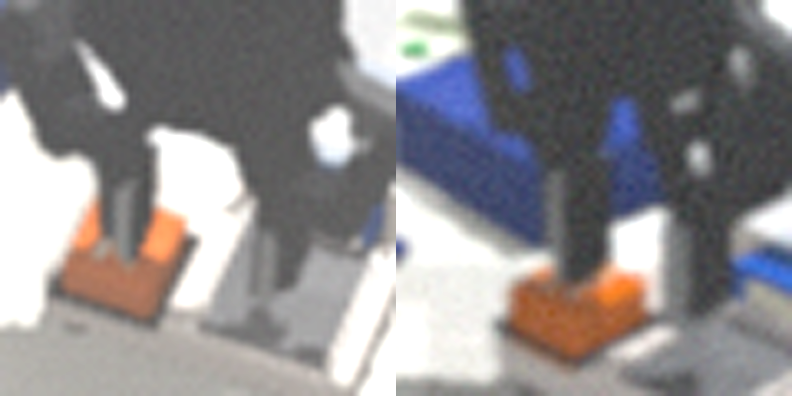

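View pics/w6.png

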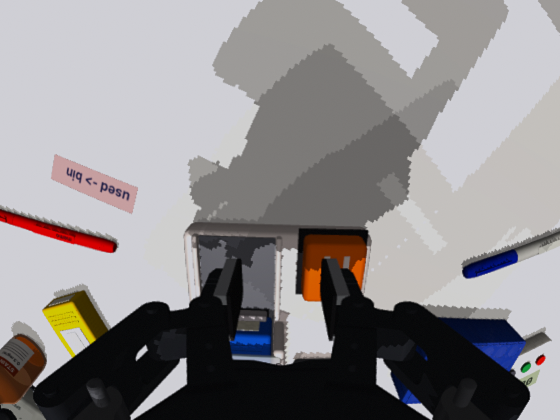

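Request:
carry_out(plan=[[[-0.1, 0, 0, 0.1, 0], [-0.1, 0, 0, 0.2, 0], [-0.1, 0, 0, 0.3, 0], [-0.1, 0, 0, 0.3, 0]]])

```text
time: 6.52
eef_pos: [508.0, -69.8, 7.7]
eef_rot: [0.0, -0.216, 0.976, -0.0]
force: [-0.8, 0.3, 4.2]
gripper_width: 38.4
```

```bash
python3 look.py l7.png; python3 st.py
```

```text
t 6.625 pos [507.95110085 -69.83501075   7.70842646] F [-0.55872151 -0.21852991  3.34989928] T [0.12780929 0.1329573  0.05942351] w 38.76556141496594
[[-9.065e-01 -4.223e-01  2.000e-04]
 [-4.223e-01  9.065e-01 -1.000e-04]
 [-2.000e-04 -2.000e-04 -1.000e+00]]
```

View pics/l7.png

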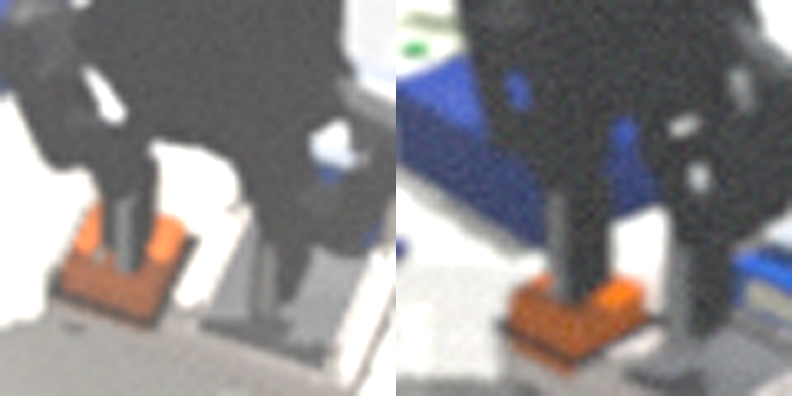

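Request:
carry_out(plan=[[[-0.1, 0, 0, 0.1, 0], [-0.1, 0, 0, 0.2, 0], [-0.1, 0, 0, 0.3, 0], [-0.1, 0, 0, 0.35, 0], [-0.1, 0, 0, 0.35, 0]]])

```text
time: 7.25
eef_pos: [508.0, -69.8, -0.9]
eef_rot: [0.0, -0.216, 0.976, -0.0]
force: [-1.0, -0.4, 7.6]
gripper_width: 38.6
```

```bash
python3 look.py l8.png; python3 st.py;  python3 pic.py wrist w8.png;
```

```text
t 7.35 pos [507.93516041 -69.82538062  -0.85826083] F [-1.05088339  0.01654984  7.10150595] T [ 0.07042272  0.18569669 -0.08575024] w 38.77603419828918
[[-9.067e-01 -4.217e-01  3.000e-04]
 [-4.217e-01  9.067e-01 -0.000e+00]
 [-2.000e-04 -1.000e-04 -1.000e+00]]
```

View pics/l8.png

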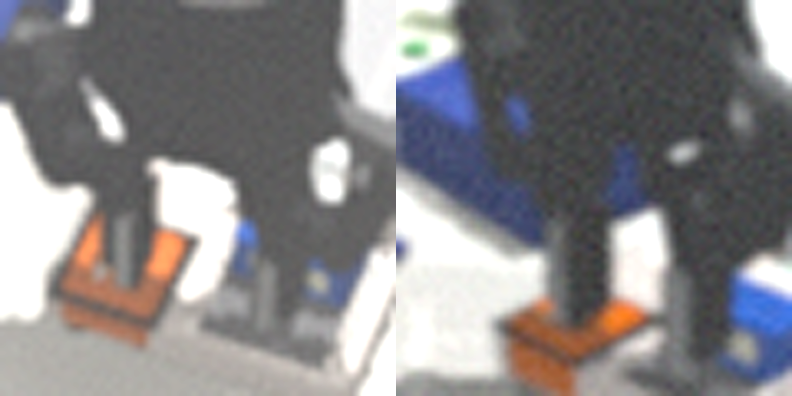

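View pics/w8.png

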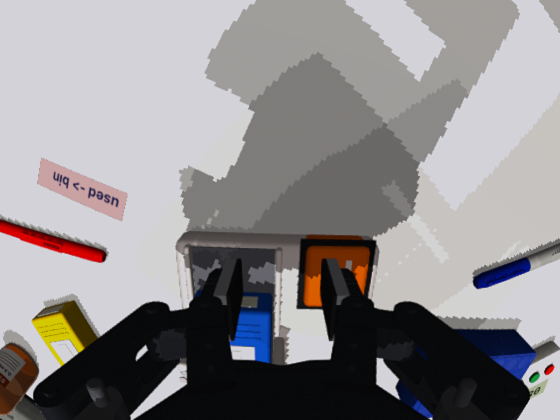

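The cassette has popped out against the second finger. The button isn't at its stop yet, so I'll press on in small steps.

Request:
carry_out(plan=[[[-0.1, 0, 0, 0.08, 0], [-0.1, 0, 0, 0.16, 0], [-0.1, 0, 0, 0.16, 0], [-0.1, 0, 0, 0.16, 0]]])

```text
time: 7.9
eef_pos: [508.0, -69.8, -2.5]
eef_rot: [0.001, -0.216, 0.976, -0.0]
force: [-3.1, 0.5, 26.8]
gripper_width: 38.4
```

```bash
python3 st.py
```

```text
t 7.9 pos [507.98037655 -69.8447638   -2.4764172 ] F [-3.07562678  0.54397262 26.79665249] T [ 0.58634498  0.93432509 -0.05115516] w 38.376659183363536
[[-9.068e-01 -4.215e-01  1.200e-03]
 [-4.215e-01  9.068e-01 -2.000e-04]
 [-1.000e-03 -7.000e-04 -1.000e+00]]
```

```bash
python3 look.py l9.png; python3 - <<'E'
from rig import optics
import cv2
a=optics.read_camera("wrist")["image"][:,:,::-1]; cv2.imwrite("pics/w9c.png",cv2.resize(a[215:375,160:400],None,fx=3.3,fy=3.3,interpolation=cv2.INTER_CUBIC))
E
python3 st.py
```

```text
t 8.05 pos [507.99569948 -69.83217026  -2.47889779] F [-4.20832349  0.62628153 27.81491888] T [ 0.63751811  0.87556271 -0.14934679] w 38.46669663369124
[[-9.068e-01 -4.216e-01  1.200e-03]
 [-4.216e-01  9.068e-01 -2.000e-04]
 [-1.000e-03 -7.000e-04 -1.000e+00]]
```

View pics/l9.png

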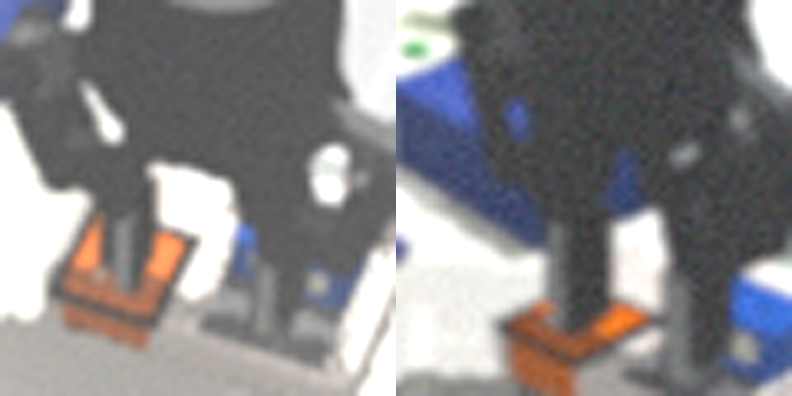

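View pics/w9c.png

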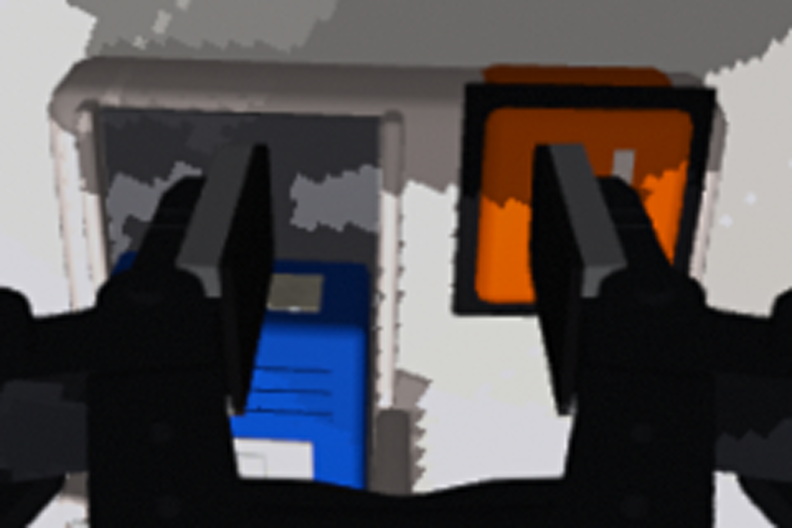

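```bash
python3 - <<'E'
import numpy as np,cv2
from rig import optics
c=optics.read_camera("wrist")
R=cv2.Rodrigues(c["rvec"])[0]; o=-R.T@c["tvec"]
d=np.radians(25)
for nm,uv,z in (("front right top",(368,266),45),("front left top",(118,258),45),("shelf front L",(95,106),25),("shelf front R",(380,116),25),("btn FL",(486,107),28),("btn BR",(690,303),28),("btn BL",(475,298),28)):
    p=(np.array(uv,float)+.5)/3.3-.5+[160,215]
    n=cv2.fisheye.undistortPoints(p.reshape(1,1,2),c["camera_matrix"],np.zeros(4)).ravel()
    v=R.T@np.r_[n,1]; X=o+v*(z-o[2])/v[2]; q=X[:2]-[552,-77]
    print(nm,np.round([q@[np.cos(d),np.sin(d)],q@[-np.sin(d),np.cos(d)]],1))
E
```

```text
front right top [-34.6  20.1]
front left top [-34.9 -14.3]
shelf front L [-49.2 -21.3]
shelf front R [-48.1  21.5]
btn FL [-50.7  36.7]
btn BR [-15.9  70.8]
btn BL [-18.2  36. ]
```

```bash
python3 - <<'E'
import numpy as np,cv2
from rig import optics
c=optics.read_camera("wrist")
R=cv2.Rodrigues(c["rvec"])[0]; o=-R.T@c["tvec"]
d=np.radians(25)
for nm,uv,z in (("front bottom R",(368,264),25),("front top R",(368,323),45),("front bot",(320,262),25)):
    p=(np.array(uv,float)+.5)/3.3-.5+[160,215]
    n=cv2.fisheye.undistortPoints(p.reshape(1,1,2),c["camera_matrix"],np.zeros(4)).ravel()
    v=R.T@np.r_[n,1]; X=o+v*(z-o[2])/v[2]; q=X[:2]-[552,-77]
    print(nm,np.round([q@[np.cos(d),np.sin(d)],q@[-np.sin(d),np.cos(d)]],1))
E
python3 st.py
```

```text
front bottom R [-22.7  19.4]
front top R [-25.2  20. ]
front bot [-23.   11.9]
t 8.15 pos [508.0033855  -69.82392125  -2.46696714] F [-4.1138962  -0.63913695 28.40730946] T [ 0.61108726  0.87962112 -0.04915534] w 38.732133679608346
[[-9.068e-01 -4.216e-01  1.200e-03]
 [-4.216e-01  9.068e-01 -2.000e-04]
 [-1.000e-03 -7.000e-04 -1.000e+00]]
```

The cassette's front face is at dock x ≈ -24 mm, about 26 mm popped out and lying flat. The button is on its stop at about 28 N. I'm handing in.

```bash
python3 - <<'E'
from rig import r,readout
print(r.hand_in()); s=readout.observe(); print(s["time"],s["eef_pos"],s["force"])
E
```

```text
the job is handed in; nothing more can be done
None
the job is handed in; nothing more can be done
```

The cassette is ejected, and the job was handed in at about 8.2 s with the arm holding. One finger pressed the button to its stop, and the other stopped the cassette on the shelf.

**Last checks**
- **Button:** the upward force rose from about 7 N to 28 N with the TCP stopped at z ≈ -2.5 mm. The wrist picture also fits the button top at its fully down height.
- **Cassette:** its front face measured at dock x ≈ -23 to -25 mm, so it popped out about 25 to 27 mm. It lay flat on the shelf against the finger, and the sideways force on the tool of 3 to 4 N fits the 3.5 N spring.
- **Bystanders:** none looked touched in the pictures taken on the way down. I did not measure their positions afterwards.

**What disagreed**
- **Fingertip height:** the cameras put the fingertips about 30 mm above the reported TCP, more than the 13 mm pad swing accounts for. I went down in small steps by picture and force instead of trusting the TCP height.
- **Dock angle:** my first fit from the scene and side views gave a dock yaw of 27.6°. The wrist view gave about 25°, and I used that.

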